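# Make up the pancake caddy and the chips caddy

### The job

Make up the two table caddies from the things standing in the row: the pancake set in the light oak caddy (amber syrup bottle, steel sugar shaker, white ramekin) and the chips set in the dark steel caddy (red spice jar, the other white ramekin). Stand each thing gently down on the floor of a well, the ramekins in the cork-lined wells, the syrup in the small middle well of the oak caddy and the shaker and the jar in the wells left over. Knock nothing over, and leave the orange and the green lidded tubs where they are.

Things in the scene. Friction and masses are not known exactly. Their poses are not given: they have to be found in the camera images.
- oak_caddy: Fixed light oak block 112 (x) x 292 (y) x 34 mm, iron pulls 20 mm out at its ends. Three round wells at x = 0. y = +92 mm: 84 wide, cork pad, floor z = 20 mm: ramekin. y = 0: 68 wide, floor z = 10 mm: syrup bottle. y = -92 mm: 84 wide, no pad, floor z = 10 mm: sugar shaker. Origin: centre of underside, on the table; z up.
- steel_caddy: Fixed dark steel caddy 112 (x) x 204 (y) mm, pierced top sheet to z = 32 mm; bright wire loops at its ends rise to z = 65 mm, out to y = +-117 mm. Two round wells at x = 0. y = +48 mm: 74 wide, floor z = 8 mm: spice jar. y = -48 mm: 84 wide, cork pad, floor z = 18 mm: ramekin. Origin: centre of underside, on the table; z up.
- syrup_bottle: Amber squeeze bottle, 158 mm high, 0.22 kg. Body 50 mm across up to about 96 mm, collar 38 mm across from 96 to 122 mm (grip here from above, fingertips at about 93 mm), then a nozzle 16 mm across. Origin at the centre of its underside, z up; round, so its yaw does not matter. 
- sugar_shaker: Pale steel shaker with a domed, pierced top, 68 mm across, 104 mm high, 0.21 kg; grip round the body. Origin at the centre of its underside, z up; round, so its yaw does not matter. 
- spice_jar: Jar of red spice, 58 mm across up to 78 mm, with a pale steel cap 52 mm across, 94 mm high, 0.19 kg. Origin at the centre of its underside, z up; round, so its yaw does not matter. 
- ramekin_a: White fluted porcelain ramekin, 68 mm across, 41 mm high, 0.11 kg, empty; the two are alike, either may go in either caddy. Grip across the outside with the fingertips 20 to 26 mm above its underside (the cork wells are 14 mm deep, too narrow for fingers). Origin at the centre of its underside, z up; round, so its yaw does not matter. 
- ramekin_b: The other white ramekin, like ramekin_a. Origin at the centre of its underside, z up; round, so its yaw does not matter. 
- orange_tub: Tub of orange sauce with a pale lid, 84 mm across, 72 mm high; not wanted, leave it standing. Origin at the centre of its underside, z up; round, so its yaw does not matter. 
- green_tub: Tub of green sauce with a pale lid, 84 mm across, 72 mm high; not wanted, leave it standing. Origin at the centre of its underside, z up; round, so its yaw does not matter. 

How it is judged (in metres and radians):
At the end, for the whole second after the job is handed in: Syrup bottle, sugar shaker and a ramekin in their wells of the oak caddy, spice jar and the other ramekin in theirs of the steel one: each within 12 mm of the well's centre, 4 mm of its floor, upright to 0.1 rad, at rest, released. Both lidded tubs upright, within 30 mm of where they stood (x of syrup_bottle in the frame of oak_caddy between -0.012 and 0.012 m and y of syrup_bottle in the frame of oak_caddy between -0.012 and 0.012 m and z of syrup_bottle in the frame of oak_caddy between 0.006 and 0.014 m and x of sugar_shaker in the frame of oak_caddy between -0.012 and 0.012 m and y of sugar_shaker in the frame of oak_caddy between -0.104 and -0.08 m and z of sugar_shaker in the frame of oak_caddy between 0.006 and 0.014 m and x of spice_jar in the frame of steel_caddy between -0.012 and 0.012 m and y of spice_jar in the frame of steel_caddy between 0.036 and 0.06 m and z of spice_jar in the frame of steel_caddy between 0.004 and 0.012 m and ((x of ramekin_a in the frame of oak_caddy between -0.012 and 0.012 m and y of ramekin_a in the frame of oak_caddy between 0.08 and 0.104 m and z of ramekin_a in the frame of oak_caddy between 0.016 and 0.024 m and x of ramekin_b in the frame of steel_caddy between -0.012 and 0.012 m and y of ramekin_b in the frame of steel_caddy between -0.06 and -0.036 m and z of ramekin_b in the frame of steel_caddy between 0.014 and 0.022 m) or (x of ramekin_b in the frame of oak_caddy between -0.012 and 0.012 m and y of ramekin_b in the frame of oak_caddy between 0.08 and 0.104 m and z of ramekin_b in the frame of oak_caddy between 0.016 and 0.024 m and x of ramekin_a in the frame of steel_caddy between -0.012 and 0.012 m and y of ramekin_a in the frame of steel_caddy between -0.06 and -0.036 m and z of ramekin_a in the frame of steel_caddy between 0.014 and 0.022 m)) and angle between each of syrup_bottle, sugar_shaker, spice_jar, ramekin_a, ramekin_b, orange_tub, green_tub's own z axis and vertical below 0.1 rad and linear speed of each of syrup_bottle, sugar_shaker, spice_jar, ramekin_a, ramekin_b below 0.02 m/s and contact force between each of syrup_bottle, sugar_shaker, spice_jar, ramekin_a, ramekin_b and the fingers below 0.05 N and distance of each of orange_tub, green_tub from where it was at the start of the episode below 0.03 m); the robot touches nothing.
It fails at once if one of the five things or a lidded tub is knocked over (angle between any of syrup_bottle, sugar_shaker, spice_jar, ramekin_a, ramekin_b, orange_tub, green_tub's own z axis and vertical above 0.8 rad).
It fails at once if one of the five things is let fall instead of being set down (over 0.8 m/s out of the grasp, a drop of about 33 mm) ((linear speed of syrup_bottle above 0.8 m/s and contact force between syrup_bottle and the fingers below 0.05 N) or (linear speed of sugar_shaker above 0.8 m/s and contact force between sugar_shaker and the fingers below 0.05 N) or (linear speed of spice_jar above 0.8 m/s and contact force between spice_jar and the fingers below 0.05 N) or (linear speed of ramekin_a above 0.8 m/s and contact force between ramekin_a and the fingers below 0.05 N) or (linear speed of ramekin_b above 0.8 m/s and contact force between ramekin_b and the fingers below 0.05 N)).
It fails at once if a lidded tub is pushed more than 30 mm from where it stood (distance of any of orange_tub, green_tub from where it was at the start of the episode above 0.03 m).
It also fails if it takes over 120 s, if anything falls off the work surface, if the arm or the gripper's body presses on something with over 40 N, if the wrist force passes 120 N, or if a joint passes its speed limit or range.

### The arm

A 7-joint arm with a two-finger parallel gripper is mounted at the origin on a cart in front of the work surface, level with it; the furniture and walls round the work are solid. World frame = base frame: x ahead of the robot, y to its left, z up, the work surface at z = 0. Lengths are in m, angles in degrees, forces in N, time in s.
With the tool pointing down it reaches from about 0.375 to 0.925 m from the base axis. Payload 3.1 kg.
Tool frame: the origin (TCP) lies midway between the tips of the shut fingers; the grasp point (between the pads) lies 19 mm behind it (r.grip_point_offset is the distance from the TCP to the grasp point, in m); z points along the fingers, y is the line along which they close (so a half turn about z gives the same grasp; the last joint's range is limited). The gripper opens to 85 mm and grips with 20 to 120 N. Pads are 22 mm wide; open, the fingers measure 114 mm over their backs; the gripper's body (76 mm by 85 mm) begins 54 mm behind the grasp point. The pads swing forward as they close: fully open they stand 13 mm farther back than shut.
Start: joints at [-69.947, 21.939, 2.515, 91.553, -1.026, 66.532, -2.859], TCP at [0.281, 0.586, 0.231] pointing down, gripper open.
Joint ranges: [-149.38, 149.38], [-23.57, 123.04], [-84.95, 90], [0, 143.3], [-89.99, 269.99], [3.08, 112.72], [-163.45, 163.45]. Speed limits (degrees/s): [159.86, 159.86, 180, 180, 180, 180, 180].

### API

Orientations are given as a 3x3 rotation matrix whose columns are the frame's x, y, z axes.
In Python, from rig import r, capture gives the robot as it stands.
- The arm moves only by the tool apply_moves, never from a script. Its argument "rows" is a list of rows, each a list of 7 numbers: the shift along the world's x, y, z normalised to -1 to 1, where 1 is 0.2 m, then the turn, a rotation vector about the world's x, y, z normalised to -1 to 1, where 1 is pi/4 rad, then the gripper command: -1 is shut, 1 is fully open, values between are in proportion. In form: [[dx, dy, dz, rx, ry, rz, jaw], ...]. A call has 1 to 12 rows; each row shifts and turns the commanded pose from where the row before left it; what a row does not reach is not made up. A row lasts 1/8 s, in which the tool goes at most 62.5 mm and 10.7 degrees, less where a joint would pass 70% of its speed; a pose out of reach is approached as far as the arm can. A call with a number of a shift or a turn outside -1 to 1 is refused whole. A call with a gripper value outside its range is refused whole. The fingers move at their own pace and stop on an object; the grip force is fixed at half the most. Time passes only in rows, so rows that do not move let the fingers close. It gives the time, the measured TCP pose, the force, the opening and the grip force at its end, in the units of the state.
- r.observe(): the state, without advancing time (a new reading comes with each control period).
- capture(name): name is "scene" or "top" or "wrist"; returns a dict with "image" (420x560x3 uint8, red, green, blue), "z_map" (420x560 float32, m along the optical axis (not along the pixel's ray), 0 where there is no reading), "fx", "fy", "cx", "cy" (pixels), "view" (4x4, takes a point from world to camera coordinates). Camera axes: x right, y down, z forward; pixel columns grow to the right and rows downward; lengths in m; the calibration is good to about 2 mm. A picture is of the moment at which its call begins.
- r.sign_off(): hands the job in; it is judged then, once.
The state is a dict: "time_s": time; "q": joint angles; "dq": joint speeds; "joint_efforts": joint torques, N m; "tool_pos": TCP position; "orientation": TCP orientation; "wrist_force": force on the tool from outside, world axes, zero at the start; "moment": the same for the moment, N m; "grip_width": opening from 0.0 (shut) to 1.0 (fully open); "grip_force": force on a finger pad.
Only numpy, scipy, OpenCV 4.12 (cv2) and the standard library are available. Lean on these libraries where they do the work, as an engineer would, in place of code of your own. Each camera call takes 0.05 s, during which the arm holds its last target. There are 200 camera calls.

## Working session

There is one attempt and no reset: what is moved stays moved. The work goes in short steps, Python scripts to look and compute and a tool call to move; the robot and the scene stay as the last step left them, time stands still between calls to the robot, and variables do not carry over. Pictures are saved under pics/ and viewed, at most 14 in all, crops included, and the job is handed in when it is done.

Besides the shell and the picture viewer there is one more tool, called after "Emit:" by a JSON object that holds its "api" and its "payload", one argument or row to a line. apply_moves: Moves the arm, as the interface text tells. Its arguments: {"type":"object","properties":{"rows":{"type":"array","items":{"type":"array","items":{"type":"number"}}}},"required":["rows"]}

```bash
ls; mkdir -p pics; python3 - <<'E'
from rig import r,capture
import cv2,numpy as np
s=r.observe();print(s['time_s'],s['tool_pos'],s['orientation'],s['grip_width'])
for n in("scene","top"):
    c=capture(n);cv2.imwrite(f"pics/{n}0.png",c["image"][:,:,::-1]);np.savez(f"{n}0.npz",**c);print(n,c['fx'],c['cx'],c['cy'],np.round(c['view'],3).tolist())
E
```

```text
pics
0.0 [0.28105755 0.58504309 0.22987445] [[-9.01424779e-01  4.32934595e-01 -1.00230758e-03]
 [ 4.32935730e-01  9.01421524e-01 -2.42694203e-03]
 [-1.47205536e-04 -2.62164045e-03 -9.99996553e-01]] 0.9973635149641441
scene 534.3954158689099 283.5815717484047 209.8879050912158 [[0.406, 0.914, 0.006, -0.165], [0.697, -0.305, -0.649, -0.362], [-0.591, 0.268, -0.761, 1.832], [0.0, 0.0, 0.0, 1.0]]
top 418.46326861442543 279.0259337193387 201.81182084655177 [[-0.018, -1.0, 0.017, -0.045], [-0.994, 0.016, -0.109, 0.547], [0.109, -0.019, -0.994, 1.085], [0.0, 0.0, 0.0, 1.0]]
```

View pics/scene0.png

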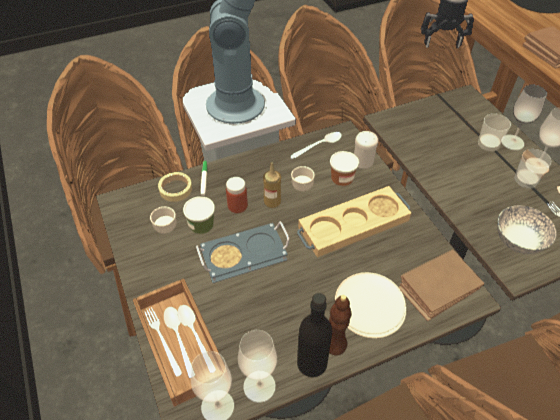

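View pics/top0.png

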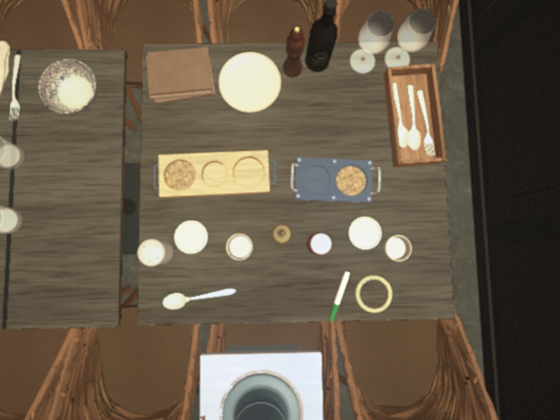

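Top view, left to right: shaker (152,252), orange tub (191,237), ramekin (239,247), syrup (282,234), jar (320,244), green tub (365,233) and ramekin (398,248). The oak wells are at (180,174 cork), (214,173) and (248,171), and the steel wells at (316,180) and (351,180 cork).

```bash
cat > h.py <<'E'
import numpy as np,cv2
def world(c):
    z=c['z_map'];v,u=np.mgrid[:z.shape[0],:z.shape[1]]
    P=np.stack([(u-c['cx'])/c['fx']*z,(v-c['cy'])/c['fy']*z,z],-1)
    V=np.array(c['view']);W=(P-V[:3,3])@V[:3,:3]; W[z<=0]=np.nan; return W
def ray(c,u,v,h):
    V=np.array(c['view']);R,t=V[:3,:3],V[:3,3];o=-R.T@t
    d=R.T@np.array([(u-c['cx'])/c['fx'],(v-c['cy'])/c['fy'],1]);return o+d*(h-o[2])/d[2]
def blob(W,u,v,lo,hi,w=26):
    s=W[max(0,v-w):v+w,max(0,u-w):u+w].reshape(-1,3);s=s[(s[:,2]>lo)&(s[:,2]<hi)]
    (x,y),rr=cv2.minEnclosingCircle(s[:,:2].astype(np.float32)); return np.round([x,y,2*rr,len(s),np.median(s[:,2])],4)
E
python3 - <<'E'
from h import *
c=dict(np.load('top0.npz'));W=world(c)
for n,u,v,lo,hi in [("shaker",152,252,.06,.12),("otub",191,237,.062,.08),("ramB",239,247,.03,.05),("syr",282,234,.03,.17),("syrcollar",282,234,.11,.13),("jar",320,244,.082,.1),("jarall",320,244,.02,.1),("gtub",365,233,.062,.08),("ramA",398,248,.03,.05)]:
    print(n,blob(W,u,v,lo,hi,20 if n!="otub" and n!="gtub" else 22))
# caddies: minAreaRect of world points at top height
for n,(x0,x1,y0,y1),lo,hi in [("oak",(155,274,145,202),.028,.04),("steel",(298,376,152,206),.026,.038)]:
    s=W[y0:y1,x0:x1].reshape(-1,3);s=s[(s[:,2]>lo)&(s[:,2]<hi)]
    print(n,cv2.minAreaRect(s[:,:2].astype(np.float32)),len(s))
g=cv2.medianBlur(cv2.cvtColor(c['image'],cv2.COLOR_RGB2GRAY),3)
for n,u,v,h in [("oc",180,174,.034),("om",214,173,.034),("os",248,171,.034),("sj",316,180,.032),("sc",351,180,.032)]:
    sub=cv2.resize(g[v-26:v+26,u-26:u+26],None,fx=4,fy=4,interpolation=cv2.INTER_CUBIC)
    H=cv2.HoughCircles(sub,cv2.HOUGH_GRADIENT,1,200,param1=80,param2=15,minRadius=44,maxRadius=76)
    if H is not None:
        a,b,rr=H[0,0];uu=u-26+a/4-.375;vv=v-26+b/4-.375;p=ray(c,uu,vv,h);print(n,uu,vv,rr/4,p.round(4), 'diam',2*rr/4*1.03/418)
E
```

```text
shaker [4.199e-01 2.638e-01 6.980e-02 6.610e+02 1.020e-01]
otub [4.573e-01 1.701e-01 8.350e-02 8.590e+02 7.200e-02]
ramB [4.305e-01 5.090e-02 6.840e-02 1.250e+02 4.060e-02]
syr [ 4.605e-01 -5.900e-02  5.010e-02  3.290e+02  1.101e-01]
syrcollar [ 4.603e-01 -5.860e-02  3.850e-02  1.450e+02  1.139e-01]
jar [ 4.342e-01 -1.562e-01  5.260e-02  3.520e+02  9.520e-02]
jarall [ 4.34e-01 -1.56e-01  5.82e-02  4.39e+02  9.47e-02]
gtub [ 4.597e-01 -2.717e-01  8.420e-02  8.400e+02  7.150e-02]
ramA [ 4.193e-01 -3.661e-01  6.930e-02  1.410e+02  3.990e-02]
oak ((0.6269304752349854, 0.11659912765026093), (0.11320366710424423, 0.29474592208862305), 1.7146011590957642) 2586
steel ((0.6054386496543884, -0.2060202956199646), (0.20211662352085114, 0.11280109733343124), 86.86834716796875) 1763
oc 179.5 174.75 16.15 [0.6222 0.209  0.034 ] diam 0.0795909
om 215.0 174.75 14.825 [0.6208 0.1147 0.034 ] diam 0.073061004
os 248.5 171.5 16.225 [0.6282 0.0253 0.034 ] diam 0.079960525
sc 351.0 180.25 14.65 [ 0.6006 -0.249   0.032 ] diam 0.07219856
```

Every measured diameter and height matches the given sizes. The oak caddy comes out at (0.627, 0.117) with yaw 1.7°, and the steel one at (0.605, -0.206) with yaw -3.1°. I'm going above the middle ramekin with the fingers closing along x.

Emit:
{"api": "apply_moves", "payload": {
  "rows": [
    [0.075,-0.267,0,0,0,-0.143,1],
    [0.075,-0.267,0,0,0,-0.143,1],
    [0.075,-0.267,0,0,0,-0.143,1],
    [0.075,-0.267,0,0,0,-0.143,1],
    [0.075,-0.267,0,0,0,-0.143,1],
    [0.075,-0.267,0,0,0,-0.143,1],
    [0.075,-0.267,0,0,0,-0.143,1],
    [0.075,-0.267,0,0,0,-0.143,1],
    [0.075,-0.267,0,0,0,-0.143,1],
    [0.075,-0.267,0,0,0,-0.143,1],
    [0,0,0,0,0,0,1],
    [0,0,0,0,0,0,1]
  ]
}}

```text
time_s: 1.6
tool_pos: [0.431, 0.0523, 0.231]
orientation: [[-0.0, 1.0, -0.001], [1.0, 0.0, 0.0], [0.0, -0.001, -1.0]]
wrist_force: [-0.1, 1.0, 0.2]
grip_width: 1.003
grip_force: 0.0
```

```bash
python3 - <<'E'
from rig import r,capture
from h import *
s=r.observe();print(s['time_s'],s['tool_pos'],np.round(s['orientation'],4),s['q'],s['wrist_force'])
c=capture("wrist");np.savez('w1.npz',**c);cv2.imwrite("pics/w1.png",c["image"][:,:,::-1])
W=world(c);p=s['tool_pos']
m=(W[...,2]>.03)&(W[...,2]<.05)&(np.hypot(W[...,0]-.4305,W[...,1]-.051)<.05)
q=W[m];print(len(q),cv2.minEnclosingCircle(q[:,:2].astype(np.float32)) if len(q) else 0)
E
```

```text
1.6 [0.43098511 0.05229785 0.23097977] [[-1.e-04  1.e+00 -8.e-04]
 [ 1.e+00  1.e-04  5.e-04]
 [ 5.e-04 -8.e-04 -1.e+00]] [-42.58036467  -3.60891749  29.60211229 120.88269363   1.97074806
  62.30864738 -13.93926789] [-0.14927016  0.95706106  0.19442731]
958 ((0.43032392859458923, 0.05128294974565506), 0.03427650034427643)
```

View pics/w1.png

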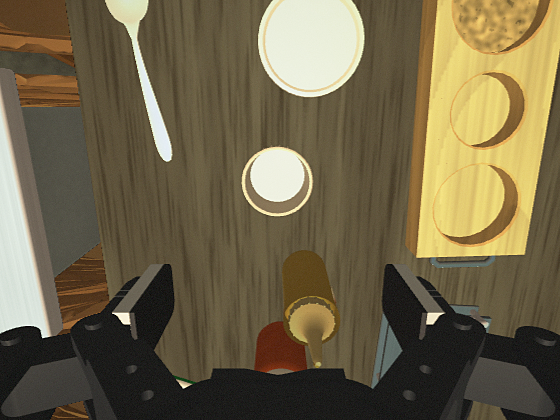

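The wrist view shows the ramekin at (277,182), midway between the fingers. It measures (0.430, 0.051), which agrees with the top view. I'll go down and grip it.

Emit:
{"api": "apply_moves", "payload": {
  "rows": [
    [0,-0.005,-0.15,0,0,0,1],
    [0,0,-0.15,0,0,0,1],
    [0,0,-0.15,0,0,0,1],
    [0,0,-0.15,0,0,0,1],
    [0,0,-0.15,0,0,0,1],
    [0,0,-0.15,0,0,0,1],
    [0,0,-0.06,0,0,0,1],
    [0,0,-0.06,0,0,0,1],
    [0,0,-0.065,0,0,0,1],
    [0,0,0,0,0,0,-1],
    [0,0,0,0,0,0,-1],
    [0,0,0,0,0,0,-1]
  ]
}}

```text
time_s: 3.15
tool_pos: [0.4316, 0.0509, 0.0148]
orientation: [[0.0, 1.0, 0.0], [1.0, -0.0, 0.001], [0.001, 0.0, -1.0]]
wrist_force: [-1.3, -0.5, 2.3]
grip_width: 0.759
grip_force: 66.4
```

Emit:
{"api": "apply_moves", "payload": {
  "rows": [
    [0,0,0.1,0,0,0,-1],
    [0,0,0.2,0,0,0,-1],
    [0,0,0.2,0,0,0,-1],
    [0.1,0.08,0,0,0,0,-1],
    [0.18,0.15,0,0,0,0,-1],
    [0.18,0.15,0,0,0,0,-1],
    [0.18,0.15,0,0,0,0,-1],
    [0.18,0.15,0,0,0,0,-1],
    [0.142,0.105,0,0,0,0,-1],
    [0,0,0,0,0,0,-1],
    [0,0,0,0,0,0,-1]
  ]
}}

```text
time_s: 4.53
tool_pos: [0.623, 0.2069, 0.1136]
orientation: [[0.001, 1.0, -0.002], [1.0, -0.001, -0.001], [-0.001, -0.002, -1.0]]
wrist_force: [-0.7, -1.1, -1.4]
grip_width: 0.76
grip_force: 67.2
```

```bash
python3 - <<'E'
from rig import r,capture
from h import *
s=r.observe();print(s['time_s'],s['tool_pos'],s['grip_width'])
c=capture("wrist");np.savez('w2.npz',**c);cv2.imwrite("pics/w2.png",c["image"][:,:,::-1])
E
```

```text
4.525 [0.62296182 0.2069309  0.11362881] 0.7604585788955882
```

View pics/w2.png

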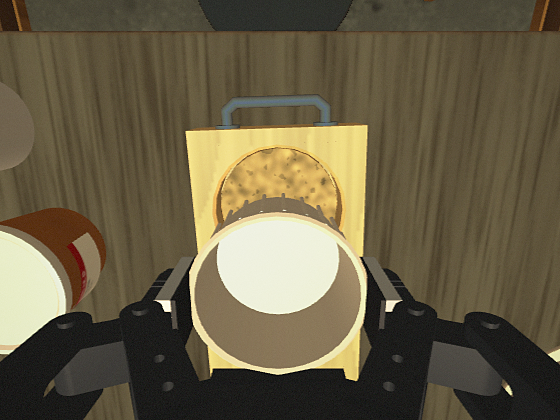

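The ramekin (278,290) is held level and lined up with the cork well (280,185). I'll lower it.

Emit:
{"api": "apply_moves", "payload": {
  "rows": [
    [0.006,0.008,-0.1,0,0,0,-1],
    [0,0,-0.1,0,0,0,-1],
    [0,0,-0.06,0,0,0,-1],
    [0,0,-0.05,0,0,0,-1],
    [0,0,-0.04,0,0,0,-1],
    [0,0,-0.03,0,0,0,-1],
    [0,0,-0.01,0,0,0,-1],
    [0,0,0,0,0,0,-1],
    [0,0,0,0,0,0,-1]
  ]
}}

```text
time_s: 5.7
tool_pos: [0.6255, 0.2097, 0.0368]
orientation: [[0.0, 1.0, 0.001], [1.0, -0.0, 0.0], [0.0, 0.001, -1.0]]
wrist_force: [1.1, 0.7, -0.6]
grip_width: 0.762
grip_force: 67.2
```

Emit:
{"api": "apply_moves", "payload": {
  "rows": [
    [-0.003,-0.003,-0.006,0,0,0,-1],
    [0,0,-0.004,0,0,0,-1],
    [0,0,0,0,0,0,-1]
  ]
}}

```text
time_s: 6.08
tool_pos: [0.6246, 0.2091, 0.0349]
orientation: [[0.0, 1.0, 0.0], [1.0, -0.0, 0.0], [0.0, 0.0, -1.0]]
wrist_force: [-1.8, 0.4, 3.4]
grip_width: 0.763
grip_force: 67.5
```

Emit:
{"api": "apply_moves", "payload": {
  "rows": [
    [0,0,0,0,0,0,1],
    [0,0,0,0,0,0,1],
    [0,0,0,0,0,0,1],
    [0,0,0.1,0,0,0,1],
    [0,0,0.2,0,0,0,1],
    [0,0,0.25,0,0,0,1],
    [0,0,0.25,0,0,0,1],
    [0,0,0.2,0,0,0,1]
  ]
}}

```text
time_s: 7.08
tool_pos: [0.6255, 0.2087, 0.2387]
orientation: [[0.001, 1.0, 0.004], [1.0, -0.001, 0.002], [0.002, 0.004, -1.0]]
wrist_force: [0.7, 0.6, -1.3]
grip_width: 1.002
grip_force: 0.0
```

Emit:
{"api": "apply_moves", "payload": {
  "rows": [
    [-0.05,-0.15,0,0,0,0,1],
    [-0.1,-0.28,0,0,0,0,1],
    [-0.1,-0.28,0,0,0,0,1],
    [-0.1,-0.28,0,0,0,0,1],
    [-0.1,-0.28,0,0,0,0,1],
    [-0.1,-0.28,0,0,0,0,1],
    [-0.1,-0.28,0,0,0,0,1],
    [-0.1,-0.28,0,0,0,0,1],
    [-0.1,-0.28,0,0,0,0,1],
    [-0.1,-0.28,0,0,0,0,1],
    [-0.078,-0.206,0,0,0,0,1],
    [0,0,0,0,0,0,1]
  ]
}}

```text
time_s: 8.57
tool_pos: [0.4155, -0.3716, 0.2362]
orientation: [[0.01, 1.0, 0.001], [1.0, -0.01, -0.003], [-0.003, 0.001, -1.0]]
wrist_force: [0.4, 0.3, -0.9]
grip_width: 1.0
grip_force: 0.0
```

```bash
cat > w.py <<'E'
import sys
from rig import r,capture
from h import *
n,x,y,lo,hi=sys.argv[1],*map(float,sys.argv[2:6])
s=r.observe();print(s['time_s'],s['tool_pos'],s['grip_width'])
for cam in("wrist","top"):
    c=capture(cam);cv2.imwrite(f"pics/{n}{cam}.png",c["image"][:,:,::-1])
    W=world(c);q=W[(W[...,2]>lo)&(W[...,2]<hi)&(np.hypot(W[...,0]-x,W[...,1]-y)<.05)]
    print(cam,len(q),cv2.minEnclosingCircle(q[:,:2].astype(np.float32)) if len(q) else 0)
E
python3 w.py a .4193 -.3661 .03 .05
```

```text
8.575 [ 0.41545589 -0.37157144  0.23618092] 1.0003071570941486
wrist 961 ((0.41964781284332275, -0.365845650434494), 0.03452838212251663)
top 142 ((0.4192124903202057, -0.3654908239841461), 0.03457201272249222)
```

Emit:
{"api": "apply_moves", "payload": {
  "rows": [
    [0.019,0.029,-0.06,0,0,0,1],
    [0,0,-0.15,0,0,0,1],
    [0,0,-0.2,0,0,0,1],
    [0,0,-0.2,0,0,0,1],
    [0,0,-0.15,0,0,0,1],
    [0,0,0,0,0,0,1]
  ]
}}

```text
time_s: 9.43
tool_pos: [0.4217, -0.3562, 0.0791]
orientation: [[-0.004, 1.0, -0.006], [1.0, 0.004, 0.005], [0.005, -0.006, -1.0]]
wrist_force: [0.0, -0.5, 0.3]
grip_width: 1.0
grip_force: 0.0
```

Emit:
{"api": "apply_moves", "payload": {
  "rows": [
    [0,0,0,0,0,0,1],
    [0,0,0,0,0,0,1]
  ]
}}

```text
time_s: 9.68
tool_pos: [0.4241, -0.3609, 0.0839]
orientation: [[-0.001, 1.0, 0.003], [1.0, 0.001, -0.001], [-0.001, 0.003, -1.0]]
wrist_force: [-0.3, 0.0, 0.1]
grip_width: 1.004
grip_force: 0.0
```

Emit:
{"api": "apply_moves", "payload": {
  "rows": [
    [-0.022,-0.024,0,0,0,0,1],
    [0,0,-0.1,0,0,0,1],
    [0,0,-0.1,0,0,0,1],
    [0,0,-0.06,0,0,0,1],
    [0,0,-0.05,0,0,0,1],
    [0,0,-0.03,0,0,0,1],
    [0,0,0,0,0,0,1],
    [0,0,0,0,0,0,1],
    [0,0,0,0,0,0,1]
  ]
}}

```text
time_s: 10.8
tool_pos: [0.4187, -0.3656, 0.0148]
orientation: [[0.0, 1.0, 0.001], [1.0, -0.0, -0.001], [-0.001, 0.001, -1.0]]
wrist_force: [0.9, 0.3, 0.4]
grip_width: 1.001
grip_force: 0.0
```

Emit:
{"api": "apply_moves", "payload": {
  "rows": [
    [0,0,0,0,0,0,-1],
    [0,0,0,0,0,0,-1],
    [0,0,0,0,0,0,-1],
    [0,0,0.1,0,0,0,-1],
    [0,0,0.2,0,0,0,-1],
    [0,0,0.2,0,0,0,-1],
    [0.15,0.09,0.1,0,0,0,-1],
    [0.25,0.15,0,0,0,0,-1],
    [0.25,0.15,0,0,0,0,-1],
    [0.17,0.11,0,0,0,0,-1],
    [0.1,0.058,0,0,0,0,-1],
    [0,0,0,0,0,0,-1]
  ]
}}

```text
time_s: 12.3
tool_pos: [0.6033, -0.2524, 0.1344]
orientation: [[-0.003, 1.0, 0.0], [1.0, 0.003, -0.0], [-0.0, 0.0, -1.0]]
wrist_force: [-0.1, 0.1, -1.5]
grip_width: 0.762
grip_force: 66.9
```

Emit:
{"api": "apply_moves", "payload": {
  "rows": [
    [0,0,0,0,0,0,-1],
    [0,0,0,0,0,0,-1],
    [0,0,0,0,0,0,-1]
  ]
}}

```text
time_s: 12.68
tool_pos: [0.6009, -0.2551, 0.1344]
orientation: [[0.003, 1.0, -0.0], [1.0, -0.003, -0.0], [-0.0, -0.0, -1.0]]
wrist_force: [-0.6, -0.3, -0.5]
grip_width: 0.762
grip_force: 66.9
```

```bash
python3 w.py b .6028 -.2539 .13 .18
```

```text
12.675 [ 0.60089737 -0.25514587  0.13443862] 0.7622967777417676
wrist 18540 ((0.6014493107795715, -0.24864327907562256), 0.04659798741340637)
top 39 ((0.6185507774353027, -0.2332923412322998), 0.023495735600590706)
```

View pics/bwrist.png

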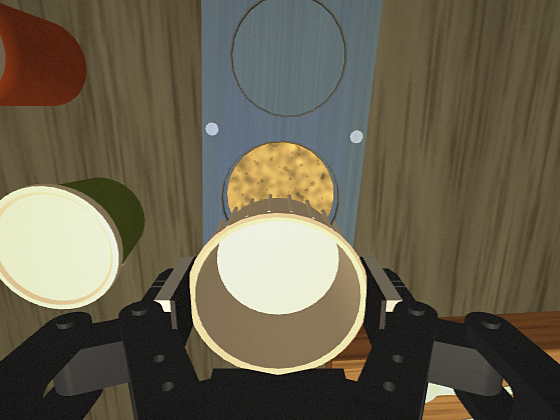

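The steel caddy's jar well shows clearly at (289,56), radius about 58. The cork well is under the ramekin at (281,185). I'll check both centres by ray casting.

```bash
python3 - <<'E'
from rig import r,capture
from h import *
c=capture("wrist");g=cv2.medianBlur(cv2.cvtColor(c['image'],cv2.COLOR_RGB2GRAY),5)
H=cv2.HoughCircles(g[:130],cv2.HOUGH_GRADIENT,1,200,param1=60,param2=12,minRadius=50,maxRadius=66)
u,v,R=H[0,0];print(u,v,R,ray(c,u,v,.032),np.linalg.norm(ray(c,u+R,v,.032)-ray(c,u-R,v,.032)))
hsv=cv2.cvtColor(c['image'],cv2.COLOR_RGB2HSV);m=cv2.inRange(hsv,(10,80,90),(30,255,255));m[:135]=0;m[215:]=0;m[:,:215]=0;m[:,345:]=0
l=[(np.where(m[v])[0].min(),np.where(m[v])[0].max()) for v in (185,188,191)];print(l)
for (a,b),v in zip(l,(185,188,191)):print(ray(c,a,v,.018),ray(c,b,v,.018))
u0=int(np.median(np.where(m.any(0))[0]));print(ray(c,u0,np.where(m[:,u0])[0].min(),.018), r.observe()['tool_pos'])
E
```

```text
287.5 53.5 58.8 [ 0.60887033 -0.15243514  0.032     ] 0.075476001936351
[(np.int64(227), np.int64(331)), (np.int64(227), np.int64(331)), (np.int64(226), np.int64(331))]
[ 0.56428159 -0.24171017  0.018     ] [ 0.64225266 -0.24194275  0.018     ]
[ 0.56418314 -0.24401531  0.018     ] [ 0.6423414  -0.24424822  0.018     ]
[ 0.56333081 -0.2463293   0.018     ] [ 0.64243056 -0.24656479  0.018     ]
[ 0.60333449 -0.210674    0.018     ] [ 0.60178043 -0.25410806  0.13433002]
```

Emit:
{"api": "apply_moves", "payload": {
  "rows": [
    [0.007,0.016,-0.1,0,0,0,-1],
    [0,0,-0.15,0,0,0,-1],
    [0,0,-0.1,0,0,0,-1],
    [0,0,-0.06,0,0,0,-1],
    [0,0,-0.04,0,0,0,-1],
    [0,0,-0.02,0,0,0,-1],
    [0,0,-0.015,0,0,0,-1],
    [0,0,-0.01,0,0,0,-1],
    [0,0,-0.008,0,0,0,-1],
    [0,0,0,0,0,0,-1],
    [0,0,0,0,0,0,-1]
  ]
}}

```text
time_s: 14.2
tool_pos: [0.6037, -0.2505, 0.0338]
orientation: [[0.0, 1.0, 0.0], [1.0, -0.0, -0.0], [-0.0, 0.0, -1.0]]
wrist_force: [0.4, 0.6, -1.7]
grip_width: 0.762
grip_force: 66.9
```

Emit:
{"api": "apply_moves", "payload": {
  "rows": [
    [0,0,-0.006,0,0,0,-1],
    [0,0,0,0,0,0,-1],
    [0,0,0,0,0,0,1],
    [0,0,0,0,0,0,1],
    [0,0,0,0,0,0,1],
    [0,0,0.1,0,0,0,1],
    [0,0,0.2,0,0,0,1],
    [0,0,0.25,0,0,0,1],
    [0,0,0.25,0,0,0,1],
    [0,0,0.2,0,0,0,1]
  ]
}}

```text
time_s: 15.45
tool_pos: [0.6041, -0.2514, 0.2366]
orientation: [[0.001, 1.0, 0.004], [1.0, -0.001, -0.001], [-0.001, 0.004, -1.0]]
wrist_force: [0.7, -0.2, -0.5]
grip_width: 1.0
grip_force: 0.0
```

Emit:
{"api": "apply_moves", "payload": {
  "rows": [
    [-0.1,0.05,0,0,0,0,1],
    [-0.2,0.11,0,0,0,0,1],
    [-0.2,0.11,0,0,0,0,1],
    [-0.2,0.11,0,0,0,0,1],
    [-0.15,0.09,0,0,0,0,1],
    [0,0,0,0,0,0,1],
    [0,0,0,0,0,0,1],
    [0,0,0,0,0,0,1],
    [0,0,0,0,0,0,1]
  ]
}}

```text
time_s: 16.58
tool_pos: [0.4343, -0.1572, 0.2327]
orientation: [[0.001, 1.0, -0.0], [1.0, -0.001, -0.002], [-0.002, -0.0, -1.0]]
wrist_force: [0.3, 1.2, -0.3]
grip_width: 1.003
grip_force: 0.0
```

```bash
python3 w.py c .4342 -.1562 .083 .1
```

```text
16.575 [ 0.43431506 -0.15722071  0.2326638 ] 1.0031040392450716
wrist 3138 ((0.4343460500240326, -0.1559252291917801), 0.026435889303684235)
top 148 ((0.43409091234207153, -0.15395903587341309), 0.025359131395816803)
```

View pics/ctop.png

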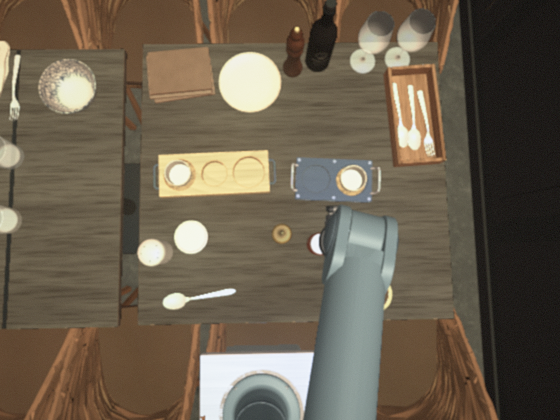

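Both ramekins sit in their cork wells, at (179,174) and (351,180). Next is the jar.

Emit:
{"api": "apply_moves", "payload": {
  "rows": [
    [0,0.005,-0.1,0,0,0,1],
    [0,0,-0.2,0,0,0,1],
    [0,0,-0.2,0,0,0,1],
    [0,0,-0.2,0,0,0,1],
    [0,0,-0.15,0,0,0,1],
    [0,0,-0.1,0,0,0,1],
    [0,0,-0.035,0,0,0,1],
    [0,0,0,0,0,0,1],
    [0,0,0,0,0,0,1],
    [0,0,0,0,0,0,-1],
    [0,0,0,0,0,0,-1],
    [0,0,0,0,0,0,-1]
  ]
}}

```text
time_s: 18.18
tool_pos: [0.4344, -0.1555, 0.0364]
orientation: [[0.0, 1.0, 0.001], [1.0, -0.0, 0.001], [0.001, 0.001, -1.0]]
wrist_force: [-0.7, -0.0, 6.2]
grip_width: 0.665
grip_force: 63.2
```

Emit:
{"api": "apply_moves", "payload": {
  "rows": [
    [0,0,0.1,0,0,0,-1],
    [0,0,0.2,0,0,0,-1],
    [0,0,0.2,0,0,0,-1],
    [0.1,0,0,0,0,0,-1],
    [0.2,0,0,0,0,0,-1],
    [0.2,0,0,0,0,0,-1],
    [0.2,0,0,0,0,0,-1],
    [0.12,0.002,0,0,0,0,-1],
    [0.048,0,0,0,0,0,-1],
    [0,0,0,0,0,0,-1],
    [0,0,0,0,0,0,-1],
    [0,0,0,0,0,0,-1]
  ]
}}

```text
time_s: 19.68
tool_pos: [0.6061, -0.1553, 0.1355]
orientation: [[0.001, 1.0, -0.001], [1.0, -0.001, 0.001], [0.001, -0.001, -1.0]]
wrist_force: [-0.2, 0.7, -1.4]
grip_width: 0.669
grip_force: 64.4
```

```bash
python3 w.py d .608 -.155 .17 .2
```

```text
19.675 [ 0.6060528  -0.15531445  0.13546942] 0.6687593560451374
wrist 28717 ((0.6080088019371033, -0.1552509218454361), 0.050080571323633194)
top 0 0
```

View pics/dwrist.png

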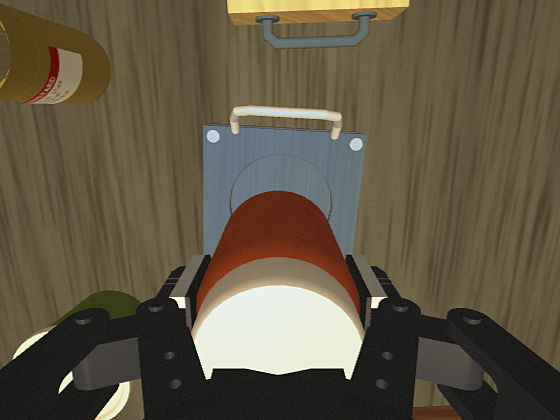

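The jar (280,230) is over its well, whose far rim shows at (281,154). The caddy's end edge is at about row 128. I'll convert both to y.

```bash
python3 - <<'E'
from rig import r,capture
from h import *
c=capture("wrist")
print(ray(c,281,154,.032),ray(c,231,195,.032),ray(c,331,196,.032),ray(c,204,126,.032),ray(c,366,134,.032),r.observe()['tool_pos'])
E
```

```text
[ 0.60963754 -0.11768437  0.032     ] [ 0.57371824 -0.14699848  0.032     ] [ 0.64559661 -0.14789594  0.032     ] [ 0.55721106 -0.09854828  0.032     ] [ 0.6678478  -0.10414683  0.032     ] [ 0.60673874 -0.15509418  0.13560305]
```

Emit:
{"api": "apply_moves", "payload": {
  "rows": [
    [0.012,0,-0.1,0,0,0,-1],
    [0,0,-0.13,0,0,0,-1],
    [0,0,-0.08,0,0,0,-1],
    [0,0,-0.05,0,0,0,-1],
    [0,0,-0.04,0,0,0,-1],
    [0,0,-0.02,0,0,0,-1],
    [0,0,-0.015,0,0,0,-1],
    [0,0,-0.012,0,0,0,-1],
    [0,0,-0.006,0,0,0,-1],
    [0,0,0,0,0,0,-1],
    [0,0,0,0,0,0,-1]
  ]
}}

```text
time_s: 21.2
tool_pos: [0.6098, -0.1551, 0.045]
orientation: [[0.0, 1.0, 0.0], [1.0, -0.0, 0.0], [0.0, 0.0, -1.0]]
wrist_force: [0.7, -0.4, -2.4]
grip_width: 0.665
grip_force: 64.4
```

Emit:
{"api": "apply_moves", "payload": {
  "rows": [
    [0,0,-0.004,0,0,0,-1],
    [0,0,0,0,0,0,-1],
    [0,0,0,0,0,0,1],
    [0,0,0,0,0,0,1],
    [0,0,0,0,0,0,1],
    [0,0,0.1,0,0,0,1],
    [0,0,0.2,0,0,0,1],
    [0,0,0.25,0,0,0,1],
    [0,0,0.25,0,0,0,1],
    [0,0,0.2,0,0,0,1]
  ]
}}

```text
time_s: 22.45
tool_pos: [0.6102, -0.1559, 0.2481]
orientation: [[0.001, 1.0, 0.004], [1.0, -0.001, -0.0], [-0.0, 0.004, -1.0]]
wrist_force: [0.7, 0.0, 0.1]
grip_width: 0.997
grip_force: 0.0
```

Emit:
{"api": "apply_moves", "payload": {
  "rows": [
    [-0.045,0.1,0,0,0,0,1],
    [-0.115,0.25,0,0,0,0,1],
    [-0.115,0.25,0,0,0,0,1],
    [-0.115,0.25,0,0,0,0,1],
    [-0.115,0.25,0,0,0,0,1],
    [-0.115,0.25,0,0,0,0,1],
    [-0.115,0.25,0,0,0,0,1],
    [-0.115,0.25,0,0,0,0,1],
    [-0.1,0.24,0,0,0,0,1],
    [0,0,0,0,0,0,1],
    [0,0,0,0,0,0,1],
    [0,0,0,0,0,0,1]
  ]
}}

```text
time_s: 23.95
tool_pos: [0.4207, 0.2611, 0.2446]
orientation: [[0.004, 1.0, 0.0], [1.0, -0.004, 0.0], [0.0, 0.0, -1.0]]
wrist_force: [0.8, 0.8, -0.3]
grip_width: 1.002
grip_force: 0.0
```

```bash
python3 w.py e .4199 .2638 .04 .12
```

```text
23.95 [0.42067092 0.26110159 0.24456732] 1.0016900657365095
wrist 4974 ((0.42060714960098267, 0.26408952474594116), 0.034304242581129074)
top 703 ((0.42069339752197266, 0.2631266713142395), 0.034696467220783234)
```

View pics/ewrist.png

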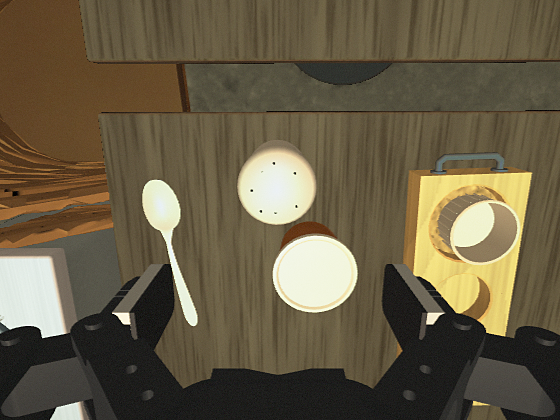

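The shaker (277,183) is at (0.4203, 0.2636), and the orange tub is clear of the finger lanes. I'll go down and grip it.

Emit:
{"api": "apply_moves", "payload": {
  "rows": [
    [0,0.013,-0.1,0,0,0,1],
    [0,0,-0.2,0,0,0,1],
    [0,0,-0.2,0,0,0,1],
    [0,0,-0.2,0,0,0,1],
    [0,0,-0.15,0,0,0,1],
    [0,0,-0.1,0,0,0,1],
    [0,0,-0.073,0,0,0,1],
    [0,0,0,0,0,0,1],
    [0,0,0,0,0,0,1],
    [0,0,0,0,0,0,-1],
    [0,0,0,0,0,0,-1],
    [0,0,0,0,0,0,-1]
  ]
}}

```text
time_s: 25.55
tool_pos: [0.4202, 0.2662, 0.0408]
orientation: [[0.0, 1.0, 0.001], [1.0, -0.0, 0.002], [0.002, 0.001, -1.0]]
wrist_force: [-1.3, 0.0, 5.9]
grip_width: 0.769
grip_force: 65.3
```

Emit:
{"api": "apply_moves", "payload": {
  "rows": [
    [0,0,0.1,0,0,0,-1],
    [0,0,0.2,0,0,0,-1],
    [0,0,0.3,0,0,0,-1],
    [0.08,-0.09,0,0,0,0,-1],
    [0.2,-0.23,0,0,0,0,-1],
    [0.2,-0.23,0,0,0,0,-1],
    [0.2,-0.23,0,0,0,0,-1],
    [0.2,-0.23,0,0,0,0,-1],
    [0.167,-0.188,0,0,0,0,-1],
    [0,0,0,0,0,0,-1],
    [0,0,0,0,0,0,-1],
    [0,0,0,0,0,0,-1]
  ]
}}

```text
time_s: 27.05
tool_pos: [0.628, 0.0283, 0.1591]
orientation: [[-0.003, 1.0, -0.001], [1.0, 0.003, 0.002], [0.002, -0.001, -1.0]]
wrist_force: [-0.8, 0.1, -2.2]
grip_width: 0.772
grip_force: 67.7
```

```bash
python3 w.py f .6297 .0246 .2 .3
```

```text
27.05 [0.62802658 0.02834326 0.15906079] 0.7717379532268639
wrist 48894 ((0.6297255158424377, 0.024575797840952873), 0.05006157606840134)
top 149 ((0.6086388230323792, 0.008553480729460716), 0.03190164640545845)
```

View pics/fwrist.png

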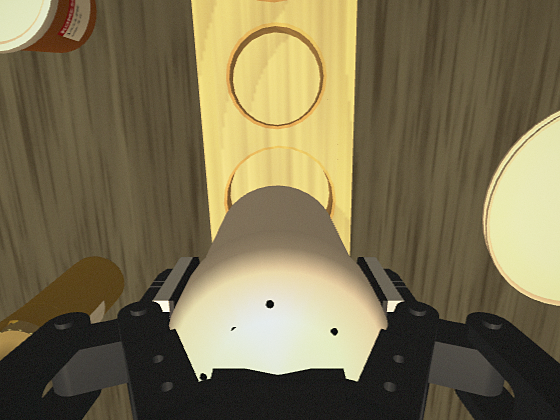

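The shaker is held, with its well's far rim at (280,148). The syrup well is clear at (277,76), rim rows 25–128. I'll turn these into positions.

```bash
python3 - <<'E'
from rig import r,capture
from h import *
c=capture("wrist")
for p in [(280,148),(277,26),(277,127),(228,77),(325,77),(228,190),(334,190)]:print(p,ray(c,*p,.034).round(4))
print(r.observe()['tool_pos'])
E
```

```text
(280, 148) [0.6306 0.0673 0.034 ]
(277, 26) [0.6283 0.1508 0.034 ]
(277, 127) [0.6283 0.0828 0.034 ]
(228, 77) [0.5933 0.1177 0.034 ]
(325, 77) [0.6626 0.1178 0.034 ]
(228, 190) [0.5902 0.0348 0.034 ]
(334, 190) [0.6727 0.0349 0.034 ]
[0.6284273  0.02778886 0.15941412]
```

Emit:
{"api": "apply_moves", "payload": {
  "rows": [
    [0.01,-0.003,-0.1,0,0,0,-1],
    [0,0,-0.18,0,0,0,-1],
    [0,0,-0.1,0,0,0,-1],
    [0,0,-0.06,0,0,0,-1],
    [0,0,-0.04,0,0,0,-1],
    [0,0,-0.02,0,0,0,-1],
    [0,0,-0.015,0,0,0,-1],
    [0,0,-0.012,0,0,0,-1],
    [0,0,-0.009,0,0,0,-1],
    [0,0,0,0,0,0,-1],
    [0,0,0,0,0,0,-1]
  ]
}}

```text
time_s: 28.58
tool_pos: [0.6311, 0.0253, 0.0524]
orientation: [[0.0, 1.0, 0.0], [1.0, -0.0, 0.0], [0.0, 0.0, -1.0]]
wrist_force: [0.3, -0.6, -2.0]
grip_width: 0.773
grip_force: 67.7
```

Emit:
{"api": "apply_moves", "payload": {
  "rows": [
    [0,0.006,-0.006,0,0,0,-1],
    [0,0,-0.003,0,0,0,-1],
    [0,0,0,0,0,0,-1],
    [0,0,0,0,0,0,1],
    [0,0,0,0,0,0,1],
    [0,0,0,0,0,0,1],
    [0,0,0.1,0,0,0,1],
    [0,0,0.2,0,0,0,1],
    [0,0,0.25,0,0,0,1],
    [0,0,0.25,0,0,0,1],
    [0,0,0.25,0,0,0,1]
  ]
}}

```text
time_s: 29.95
tool_pos: [0.6311, 0.0261, 0.2637]
orientation: [[0.001, 1.0, 0.002], [1.0, -0.001, 0.0], [0.0, 0.002, -1.0]]
wrist_force: [-0.1, -0.2, -0.1]
grip_width: 0.999
grip_force: 0.0
```

Emit:
{"api": "apply_moves", "payload": {
  "rows": [
    [-0.1,-0.05,0,0,0,0,1],
    [-0.2,-0.1,0,0,0,0,1],
    [-0.2,-0.1,0,0,0,0,1],
    [-0.2,-0.1,0,0,0,0,1],
    [-0.153,-0.07,0,0,0,0,1],
    [0,0,0,0,0,0,1],
    [0,0,0,0,0,0,1],
    [0,0,0,0,0,0,1],
    [0,0,0,0,0,0,1]
  ]
}}

```text
time_s: 31.08
tool_pos: [0.4611, -0.0571, 0.2606]
orientation: [[-0.001, 1.0, 0.0], [1.0, 0.001, -0.001], [-0.001, 0.0, -1.0]]
wrist_force: [-1.2, -0.4, -0.8]
grip_width: 1.001
grip_force: 0.0
```

```bash
python3 w.py g .4604 -.0588 .105 .125; python3 w.py g2 .4604 -.0588 .13 .165
```

```text
31.075 [ 0.46112315 -0.05713443  0.26058204] 1.0012687151184256
wrist 1316 ((0.46048620343208313, -0.06166580319404602), 0.02327827922999859)
top 0 0
31.175 [ 0.46081648 -0.05730294  0.26038694] 0.9971697923148686
wrist 240 ((0.46091943979263306, -0.05747872591018677), 0.00586198503151536)
top 0 0
```

View pics/gwrist.png

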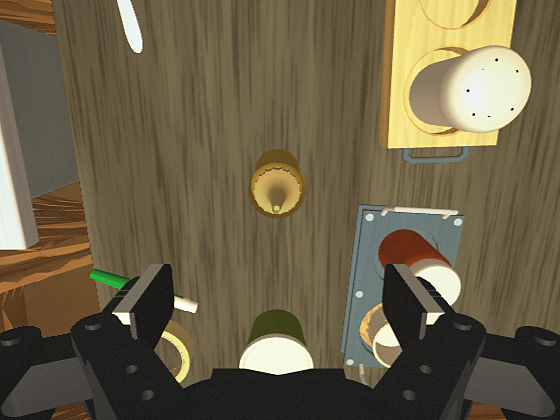

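The syrup's collar and nozzle are at (277,190), between the fingers and upright. The shaker and jar stand in their wells. I'll go down to the collar.

Emit:
{"api": "apply_moves", "payload": {
  "rows": [
    [-0.002,-0.006,-0.1,0,0,0,1],
    [0,0,-0.18,0,0,0,1],
    [0,0,-0.18,0,0,0,1],
    [0,0,-0.15,0,0,0,1],
    [0,0,-0.1,0,0,0,1],
    [0,0,-0.08,0,0,0,1],
    [0,0,-0.05,0,0,0,1],
    [0,0,0,0,0,0,1],
    [0,0,0,0,0,0,1]
  ]
}}

```text
time_s: 32.4
tool_pos: [0.4607, -0.0587, 0.093]
orientation: [[0.0, 1.0, 0.001], [1.0, -0.0, 0.0], [0.0, 0.001, -1.0]]
wrist_force: [0.2, 0.4, 1.3]
grip_width: 1.002
grip_force: 0.0
```

Emit:
{"api": "apply_moves", "payload": {
  "rows": [
    [0,0,-0.006,0,0,0,1],
    [0,0,0,0,0,0,-1],
    [0,0,0,0,0,0,-1],
    [0,0,0,0,0,0,-1],
    [0,0,0,0,0,0,-1],
    [0,0,0,0,0,0,-1]
  ]
}}

```text
time_s: 33.15
tool_pos: [0.4605, -0.0586, 0.092]
orientation: [[0.0, 1.0, 0.0], [1.0, -0.0, 0.001], [0.001, 0.0, -1.0]]
wrist_force: [-2.0, 1.0, 6.1]
grip_width: 0.557
grip_force: 60.9
```

The opening corresponds to about 47 mm, so the tips are on the shoulder rather than the 38 mm collar. I'll reopen, raise and grip again.

Emit:
{"api": "apply_moves", "payload": {
  "rows": [
    [0,0,0,0,0,0,0.6],
    [0,0,0,0,0,0,0.6],
    [0,0,0.025,0,0,0,0.6],
    [0,0,0,0,0,0,0.6],
    [0,0,0,0,0,0,-1],
    [0,0,0,0,0,0,-1],
    [0,0,0,0,0,0,-1],
    [0,0,0,0,0,0,-1]
  ]
}}

```text
time_s: 34.15
tool_pos: [0.4605, -0.0587, 0.097]
orientation: [[-0.0, 1.0, 0.0], [1.0, 0.0, 0.001], [0.001, 0.0, -1.0]]
wrist_force: [-1.7, -1.0, 6.2]
grip_width: 0.547
grip_force: 60.5
```

```bash
python3 - <<'E'
from rig import r,capture
from h import *
c=capture("wrist");cv2.imwrite("pics/k.png",c["image"][150:400,120:440,::-1].repeat(2,0).repeat(2,1))
s=capture("scene");V=np.array(s['view']);p=V[:3,:3]@np.array([.46,-.059,.09])+V[:3,3];u=int(p[0]/p[2]*s['fx']+s['cx']);v=int(p[1]/p[2]*s['fy']+s['cy'])
cv2.imwrite("pics/k2.png",cv2.resize(s["image"][v-45:v+45,u-60:u+60,::-1],None,fx=6,fy=6,interpolation=cv2.INTER_CUBIC))
E
```

```text
(no output)
```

View pics/k.png

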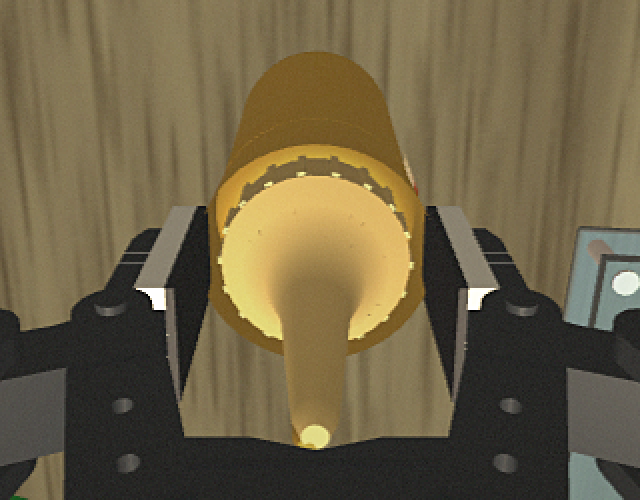

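View pics/k2.png

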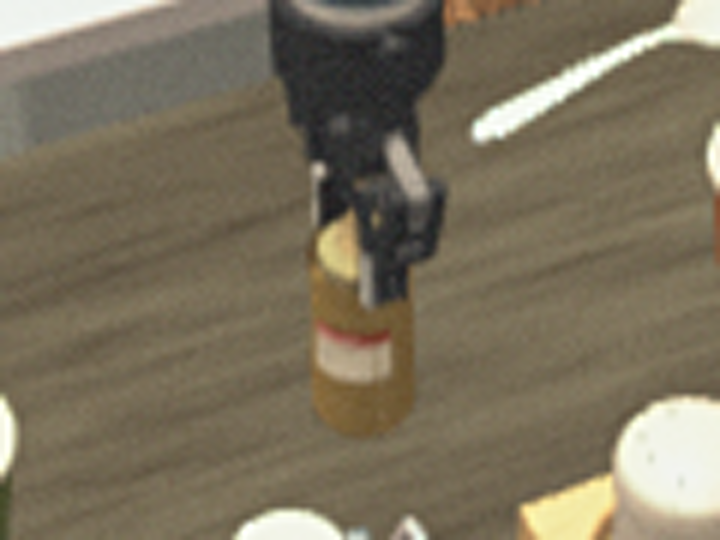

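The crop shows both tips below the shoulder edge, pinching the upper body (210–425 wide) rather than the collar. I'll raise 8 mm more.

Emit:
{"api": "apply_moves", "payload": {
  "rows": [
    [0,0,0,0,0,0,0.6],
    [0,0,0,0,0,0,0.6],
    [0,0,0.04,0,0,0,0.6],
    [0,0,0,0,0,0,0.6],
    [0,0,0,0,0,0,-1],
    [0,0,0,0,0,0,-1],
    [0,0,0,0,0,0,-1],
    [0,0,0,0,0,0,-1],
    [0,0,0,0,0,0,-1]
  ]
}}

```text
time_s: 35.38
tool_pos: [0.4605, -0.0587, 0.1048]
orientation: [[0.0, 1.0, 0.0], [1.0, -0.0, 0.0], [0.0, 0.0, -1.0]]
wrist_force: [0.1, 0.1, 5.8]
grip_width: 0.393
grip_force: 59.2
```

The grip now reads the collar. I'll lift it well clear and carry it to the middle well.

Emit:
{"api": "apply_moves", "payload": {
  "rows": [
    [0,0,0.05,0,0,0,-1],
    [0,0,0.1,0,0,0,-1],
    [0,0,0.2,0,0,0,-1],
    [0,0,0.2,0,0,0,-1],
    [0,0,0.12,0,0,0,-1],
    [0,0,0.03,0,0,0,-1],
    [0,0,0,0,0,0,-1],
    [0,0,0,0,0,0,-1]
  ]
}}

```text
time_s: 36.38
tool_pos: [0.4586, -0.0587, 0.2427]
orientation: [[0.0, 1.0, -0.003], [1.0, -0.0, -0.001], [-0.001, -0.003, -1.0]]
wrist_force: [-0.7, 0.2, -3.2]
grip_width: 0.39
grip_force: 60.5
```

Emit:
{"api": "apply_moves", "payload": {
  "rows": [
    [0.04,0.14,0,0,0,0,-1],
    [0.06,0.2,0,0,0,0,-1],
    [0.08,0.2,0,0,0,0,-1],
    [0.1,0.14,0,0,0,0,-1],
    [0.14,0.1,0,0,0,0,-1],
    [0.15,0.06,0,0,0,0,-1],
    [0.14,0.037,0,0,0,0,-1],
    [0.08,0,0,0,0,0,-1],
    [0.047,0,0,0,0,0,-1],
    [0,0,0,0,0,0,-1],
    [0,0,0,0,0,0,-1],
    [0,0,0,0,0,0,-1]
  ]
}}

```text
time_s: 37.88
tool_pos: [0.6268, 0.1167, 0.2443]
orientation: [[0.0, 1.0, -0.001], [1.0, -0.0, 0.001], [0.001, -0.001, -1.0]]
wrist_force: [-0.0, -0.2, -2.6]
grip_width: 0.386
grip_force: 60.5
```

```bash
python3 w.py m .628 .117 .0 .3
python3 - <<'E'
import cv2
a=cv2.imread('pics/mwrist.png');from rig import capture
s=capture('scene')['image'][100:300,200:450,::-1]
b=cv2.resize(s,(560,448));cv2.imwrite('pics/m2.png',cv2.resize(cv2.hconcat([a,b[:420]]),(800,300)))
E
```

```text
37.875 [0.62678211 0.11668048 0.24430508] 0.3864062377229218
wrist 26900 ((0.627977728843689, 0.11700690537691116), 0.0500345341861248)
top 1059 ((0.6276645064353943, 0.11694860458374023), 0.04999645799398422)
```

View pics/m2.png

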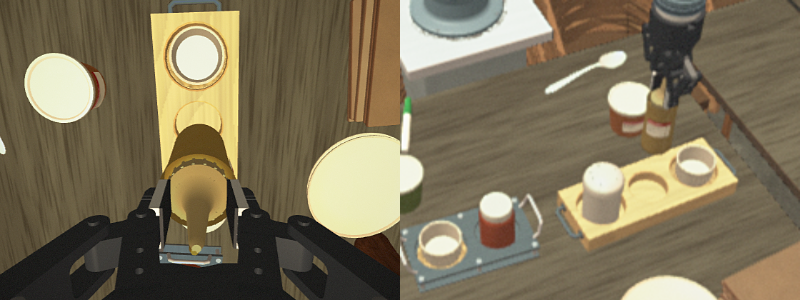

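The bottle hangs upright over its well, far rim at (198,103) in the left half, and the other things are seated. I'll lower it.

Emit:
{"api": "apply_moves", "payload": {
  "rows": [
    [0.005,0,-0.1,0,0,0,-1],
    [0,0,-0.18,0,0,0,-1],
    [0,0,-0.14,0,0,0,-1],
    [0,0,-0.08,0,0,0,-1],
    [0,0,-0.05,0,0,0,-1],
    [0,0,-0.03,0,0,0,-1],
    [0,0,-0.025,0,0,0,-1],
    [0,0,-0.018,0,0,0,-1],
    [0,0,-0.012,0,0,0,-1],
    [0,0,0,0,0,0,-1],
    [0,0,0,0,0,0,-1],
    [0,0,0,0,0,0,-1]
  ]
}}

```text
time_s: 39.52
tool_pos: [0.6286, 0.1168, 0.1175]
orientation: [[0.0, 1.0, 0.0], [1.0, -0.0, 0.0], [0.0, 0.0, -1.0]]
wrist_force: [0.6, 0.4, -2.7]
grip_width: 0.393
grip_force: 60.5
```

Emit:
{"api": "apply_moves", "payload": {
  "rows": [
    [0,0,-0.007,0,0,0,-1],
    [0,0,-0.005,0,0,0,-1],
    [0,0,0,0,0,0,-1],
    [0,0,0,0,0,0,-1]
  ]
}}

```text
time_s: 40.02
tool_pos: [0.6285, 0.1167, 0.1151]
orientation: [[0.0, 1.0, 0.0], [1.0, -0.0, 0.0], [0.0, 0.0, -1.0]]
wrist_force: [-0.4, -0.4, -0.8]
grip_width: 0.39
grip_force: 60.8
```

Emit:
{"api": "apply_moves", "payload": {
  "rows": [
    [0,0,-0.002,0,0,0,-1],
    [0,0,0,0,0,0,1],
    [0,0,0,0,0,0,1],
    [0,0,0,0,0,0,1],
    [0,0,0,0,0,0,1],
    [0,0,0.1,0,0,0,1],
    [0,0,0.2,0,0,0,1],
    [0,0,0.25,0,0,0,1],
    [0,0,0.2,0,0,0,1],
    [0,0,0,0,0,0,1]
  ]
}}

```text
time_s: 41.28
tool_pos: [0.6318, 0.1163, 0.2709]
orientation: [[0.001, 1.0, 0.01], [1.0, -0.001, 0.003], [0.003, 0.01, -1.0]]
wrist_force: [0.3, 0.7, -0.2]
grip_width: 1.002
grip_force: 0.0
```

Emit:
{"api": "apply_moves", "payload": {
  "rows": [
    [-0.1,0.2,0,0,0,0,1],
    [-0.15,0.25,0,0,0,0,1],
    [-0.15,0.25,0,0,0,0,1],
    [-0.15,0.25,0,0,0,0,1],
    [-0.15,0.25,0,0,0,0,1],
    [-0.15,0.25,0,0,0,0,1],
    [-0.1,0.25,0,0,0,0,1],
    [0,0,0,0,0,0,1],
    [0,0,0,0,0,0,1],
    [0,0,0,0,0,0,1]
  ]
}}

```text
time_s: 42.52
tool_pos: [0.4399, 0.4544, 0.2646]
orientation: [[0.004, 1.0, 0.0], [1.0, -0.004, -0.001], [-0.001, 0.0, -1.0]]
wrist_force: [-0.0, 0.5, 0.6]
grip_width: 0.999
grip_force: 0.0
```

```bash
python3 - <<'E'
from rig import r,capture
from h import *
c=capture("top");W=world(c);cv2.imwrite("pics/end.png",c["image"][:,:,::-1])
for n,x,y,lo,hi,R in [("ramB",.625,.209,.05,.07,.045),("syr",.628,.117,.108,.14,.04),("shk",.631,.025,.08,.13,.045),("jar",.609,-.155,.09,.11,.04),("ramA",.603,-.251,.048,.066,.045),("otub",.457,.170,.062,.08,.06),("gtub",.46,-.272,.062,.08,.06)]:
    q=W[(W[...,2]>lo)&(W[...,2]<hi)&(np.hypot(W[...,0]-x,W[...,1]-y)<R)]
    (a,b),rr=cv2.minEnclosingCircle(q[:,:2].astype(np.float32));print(n,len(q),round(a,4),round(b,4),round(2*rr,4),np.percentile(q[:,2],[50,97]).round(4))
print(r.observe()['time_s'],r.observe()['wrist_force'])
E
```

```text
ramB 140 0.6259 0.2092 0.0694 [0.0602 0.0647]
syr 218 0.6301 0.1163 0.0512 [0.1215 0.1353]
shk 586 0.6307 0.0235 0.0683 [0.1117 0.117 ]
jar 346 0.6101 -0.1559 0.053 [0.103  0.1065]
ramA 131 0.604 -0.2513 0.069 [0.0581 0.0632]
otub 857 0.4573 0.17 0.0836 [0.0719 0.0759]
gtub 844 0.4592 -0.2722 0.084 [0.0715 0.0753]
42.575 [ 0.38203657  0.01322335 -0.01974073]
```

View pics/end.png

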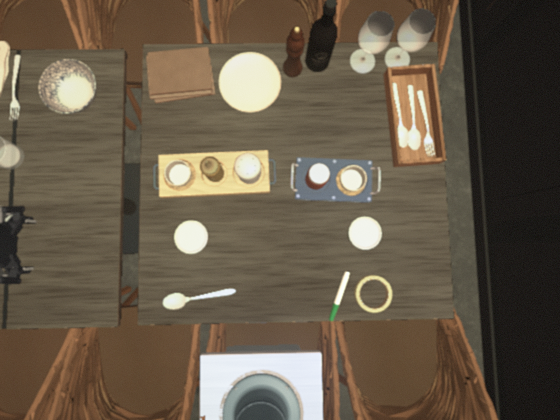

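Seen from above, all five things are centred and at the right heights for their well floors. The tubs have not moved.

```bash
python3 -c "
from rig import r
print(r.sign_off())"
```

```text
the job is handed in; nothing more can be done
None
```

The job is handed in at about 43 s: all five things stand in their wells and both tubs are where they were, by a last look from above; the judge's result was not shown.

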